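Close the buffet chill box: jar in, cover shut, locking pin felt home

TASK

Close up the small black chill box: stand the narrow-capped white jar in its well, lowering it to the floor of the well before letting go, and then slide the metal cover shut as far as its stop. With the cover at the stop, put the locking pin into the cover's hole; then, keeping hold of the pin and pressing lightly, draw pin and cover back until the pin drops into the lock hole hidden underneath, push it fully home so that its collar lies on the cover, and let go. Leave everything else on the counter where it stands.

Things in the scene. Friction and masses are not known exactly. Their poses are not given: they have to be found in the camera images.
- chiller: Fixed black box, 170 (x) by 410 mm (y). Origin at table height, z up, y the way the cover shuts. y = -245 to 15 mm: closed deck 128 mm high. y = 15 to 165 mm: 80 mm high with the round well; at x = +-79 mm beside the well two steel rails 12 mm wide, tops 128 mm above the table, open underneath, ending in posts 142 mm high.
- well_floor (a point): Centre of the floor of the round well: 73 mm wide, 60 mm deep, its floor 20 mm above the table, its mouth 80 mm above the table; at x = 0, y = 75 mm in the chill box's frame. Axes as the chill box.
- cover (a joint): Sliding metal cover on the chill box, 164 x 228 mm, 8 mm thick, top 138 mm above the table. Value in m: 0 open, 0.173 shut against its stop, growing along the chill box's +y; about 3 N of friction, stays where left. The hidden lock hole lies under the cover, 14 to 40 mm back from where the cover's hole is at the stop; where exactly differs each time.
- cover_hole (a point): Centre of the cover's only hole, at the cover's top face (138 mm above the table); hole 19 mm wide, straight through; it moves with the cover along the line x = 0 of the chill box. Axes as the chill box. The deck under it lies about 10 mm below.
- cover_handle (a point): Middle of the cover's handle, an upright black bar on the cover: 70 mm long (chill box x), 12 mm thick (y), 40 mm high; this point is 20 mm above the cover's top. It stands 122 mm from the cover's hole, on the +y side, and moves with the cover.
- jar_mid (a point): Centre (half-way up) of the jar to be stored: white round jar 60 mm wide and 100 mm tall, with a narrower round steel cap, 44 mm wide, forming its top 38 mm. 0.3 kg. Standing in the well its cap rises 40 mm above the well's mouth, and 10 mm clear of the cover. z along its axis.
- pin_mid (a point): Centre (half-way up) of the locking pin, 108 mm long, upright in its stand, about 0.2 kg: round steel shank 16 mm wide and 60 mm long below with a tapered tip, then a collar 34 mm wide and 8 mm thick, then a round black grip 24 mm wide and 40 mm long on top. z along the pin, towards the grip.
- pin_tip (a point): Centre of the foot of the pin's shank, 54 mm below its middle; z towards the grip. The hidden lock hole is 22 mm wide, its mouth 128 mm above the table (10 mm below the cover's top), on the line x = 0 of the chill box. Fully home, the pin's collar rests on the cover and the tip is 78 mm above the table.
- stand_top (a point): Centre of the top of the pin's fixed stand, a dark steel block 70 x 70 x 70 mm; the pin stands in its 21 mm hole with the collar on the top.
- tumbler_a: Bystander, to be left alone: upturned drinking glass, 72 mm wide, 85 mm tall; origin at the centre of its underside.
- tumbler_b: Bystander, to be left alone: upturned drinking glass, 72 mm wide, 85 mm tall; origin at the centre of its underside.
- sugar_jar: Bystander, to be left alone: wide white jar with flat wooden lid, 94 mm wide, 101 mm tall with its knob; origin at the centre of its underside.
- card: Bystander, to be left alone: blank black card on a small wooden foot 40 x 90 mm, 57 mm tall; origin at the centre of its underside.
- bowl: Bystander, to be left alone: white bowl, 90 mm wide, 45 mm tall; origin at the centre of its underside.
- jar: The same jar; origin at the centre of its underside.
- pin: The same pin; origin at the foot of its shank.
There are look-alikes about, which are no part of the job. Leave any orange or purple look-alike of the jar alone.

How it is judged:
On the way, in this order (a step that is already met when the one before it is completed fails the run):
1. the jar stands upright on the floor of the well, still held (horizontal distance between jar_mid and well_floor below 0.01 m and height (world z) of jar_mid below 0.077 m and angle between jar_mid's own z axis and vertical below 0.15 rad and contact force between the fingers and jar above 0.5 N), for 0.1 s.
2. the cover is shut to within 6 mm of its stop, over the standing jar (horizontal distance between jar_mid and well_floor below 0.01 m and height (world z) of jar_mid below 0.077 m and angle between jar_mid's own z axis and vertical below 0.15 rad and value of joint cover above 0.167 m), for 0.1 s.
3. the held pin's tip is in the cover's hole, the cover still at its stop (horizontal distance between pin_tip and cover_hole below 0.006 m and height (world z) of pin_tip below 0.134 m and value of joint cover above 0.16 m and contact force between the fingers and pin above 0.5 N), for 0.05 s.
4. the held pin has dropped more than 12 mm into the hidden lock hole (horizontal distance between pin_tip and cover_hole below 0.008 m and height (world z) of pin_tip below 0.116 m and contact force between the fingers and pin above 0.5 N), for 0.05 s.
At the end, for the whole second after the job is handed in: The jar stands upright on the well floor (within 10 mm of its centre), the cover is over it, and the pin is through the cover's hole into the lock hole, upright within 0.1 rad, its collar within 4 mm of the cover, at rest and released (horizontal distance between jar_mid and well_floor below 0.01 m and height (world z) of jar_mid below 0.077 m and angle between jar_mid's own z axis and vertical below 0.15 rad and horizontal distance between pin_tip and cover_hole below 0.008 m and height (world z) of pin_tip below 0.082 m and angle between pin_tip's own z axis and vertical below 0.1 rad and value of joint cover above 0.123 m and linear speed of pin below 0.02 m/s and contact force between the fingers and anything else below 0.2 N); the robot touches nothing.
It fails at once if a bystander is moved by more than 30 mm (distance of any of tumbler_a, tumbler_b, sugar_jar, card, bowl from where it was at the start of the episode above 0.03 m).
It also fails if it takes over 72 s, if anything falls off the work surface, if the arm or the gripper's body presses on something with over 40 N, if the wrist force passes 120 N, or if a joint passes its speed limit or range.

ROBOT

A 6-joint arm with a two-finger parallel gripper is mounted at the origin on the work surface. World frame = base frame: x ahead of the robot, y to its left, z up, the work surface at z = 0. Lengths are in m, angles in rad, forces in N, time in s.
With the tool pointing down it reaches from about 0.35 to 0.95 m from the base axis. Payload 17.4 kg.
Tool frame: the origin (TCP) lies at the very end of the fingers, on their centre line; the grasp point (between the pads) lies 19 mm behind it; z points along the fingers, y is the direction in which the jaws open and shut (so a half turn about z gives the same grasp; the last joint's range is limited). The gripper opens to 93 mm and grips with 3 to 60 N. Pads are 15 mm wide; open, the fingers measure 128 mm over their backs; the gripper's body (75 mm by 188 mm) begins 65 mm behind the grasp point.
Start: joints at [-1.185, 0.116, 1.442, -0, 1.584, -0.038], TCP at [0.278, -0.615, 0.219] pointing down, gripper open.
Joint ranges: [-2.83, 2.83], [-0.83, 2.19], [0.07, 2.5], [-1.14, 4.28], [0.01, 3], [-2.97, 2.97]. Speed limits (rad/s): [1.89, 1.89, 2.22, 3.14, 3.14, 3.14].

INTERFACE

Orientations are given as a unit quaternion [w, x, y, z].
In Python, from bench import state, imaging, ctrl gives the robot as it stands.
- The arm moves only by the shell command python3 -m creep 'ROWS' [FORCE]. ROWS is JSON, one flat list of numbers, 7 for each row, row after row: the shift along the world's x, y, z in cm, then the turn, a rotation vector about the world's x, y, z in rad, then the closure, from 0 (fully open) to 1 (shut). A call has 1 to 12 rows; each row shifts and turns the commanded pose from where the row before left it; what a row does not reach is not made up. A row lasts 1/8 s, in which the tool goes at most 62.5 mm and 10.7 degrees, less where a joint would pass 70% of its speed; a pose out of reach is approached as far as the arm can. A call with a gripper value outside its range is refused whole. The fingers move at their own pace and stop on an object; FORCE is the grip in N (left out, the last holds). Time passes only in rows, so rows that do not move let the fingers close. It gives the time, the measured TCP pose, the force and the opening at its end, in the units of the state.
- state(): the state, without advancing time (a new reading comes with each control period).
- imaging.read_camera(name): name is "scene" or "side" or "wrist"; returns the picture (400x640x3 uint8, red, green, blue); there is no depth.
- imaging.camera_params(name): a dict with "K" (3x3 intrinsics, pixels), "extrinsics" (4x4, takes a point from camera to world coordinates). Camera axes: x right, y down, z forward; pixel columns grow to the right and rows downward; lengths in m; the calibration is good to about 2 mm. A picture is of the moment at which its call begins: read the wrist's pose just before it. camera_params takes no time and is no camera call; for the wrist camera it gives the pose at the moment of the call.
- ctrl.sign_off(): hands the job in, once; it reports no verdict.
The state is a dict: "time": time; "joints": joint angles; "qd": joint speeds; "joint_torque": joint torques, N m; "tcp_pos": TCP position; "tcp_rot": TCP orientation; "contact_force": force on the tool from outside, world axes, zero at the start; "ft_torque": the same for the moment, N m; "opening": opening from 0.0 (shut) to 1.0 (fully open).
Only numpy, scipy, OpenCV 4.12 (cv2) and the standard library are available. Lean on these libraries where they do the work, as an engineer would, in place of code of your own. Each camera call takes 0.05 s, during which the arm holds its last target.

## Working session

There is one attempt and no reset: what is moved stays moved. The work goes in short steps, Python scripts to look and compute and a shell command to move; the robot and the scene stay as the last step left them, time stands still between calls to the robot, and variables do not carry over. Pictures are saved under pics/ and viewed, and the job is handed in when it is done.

```bash
mkdir -p pics; ls
cat > h.py <<'E'
import numpy as np, cv2
from bench import state, imaging, ctrl
def snap(n,f):
    P=imaging.camera_params(n); im=imaging.read_camera(n)
    cv2.imwrite('pics/'+f+'.png',im[:,:,::-1]); np.savez('pics/'+f+'.npz',K=P['K'],E=P['extrinsics'],im=im); return im,P
def load(f):
    d=np.load('pics/'+f+'.npz'); return d['im'],{'K':d['K'],'extrinsics':d['E']}
def ray(P,u,v):
    K=np.array(P['K']);E=np.array(P['extrinsics'])
    d=E[:3,:3]@np.linalg.solve(K,[u,v,1.]); return E[:3,3],d
def onz(P,u,v,z):
    o,d=ray(P,u,v); return o+d*(z-o[2])/d[2]
def proj(P,p):
    K=np.array(P['K']);E=np.array(P['extrinsics'])
    c=E[:3,:3].T@(np.array(p)-E[:3,3]); q=K@c; return q[:2]/q[2]
E
python3 - <<'E'
from h import *
for n in ['scene','side','wrist']:
    im,P=snap(n,n+'0'); print(n,np.round(P['extrinsics'],3).tolist(),np.round(P['K'],1).tolist())
s=state();print({k:np.round(v,3).tolist() for k,v in s.items()})
E
```

```text
pics
scene [[0.7, 0.572, -0.428, 0.981], [0.714, -0.557, 0.424, -0.499], [0.004, -0.602, -0.798, 1.07], [0.0, 0.0, 0.0, 1.0]] [[363.9, 0.0, 311.7], [0.0, 363.9, 199.3], [0.0, 0.0, 1.0]]
side [[-0.999, -0.014, 0.035, 0.447], [-0.034, 0.711, -0.702, 0.751], [-0.015, -0.703, -0.711, 0.878], [0.0, 0.0, 0.0, 1.0]] [[399.2, 0.0, 321.4], [0.0, 399.2, 202.8], [0.0, 0.0, 1.0]]
wrist [[0.411, -0.869, -0.274, 0.354], [-0.912, -0.392, -0.123, -0.58], [-0.0, 0.301, -0.954, 0.383], [0.0, 0.0, 0.0, 1.0]] [[280.3, 0.0, 318.3], [0.0, 280.3, 195.0], [0.0, 0.0, 1.0]]
{'time': 0.15, 'joints': [-1.185, 0.116, 1.442, 0.0, 1.584, -0.038], 'qd': [0.0, -0.001, -0.004, -0.001, 0.0, -0.001], 'joint_torque': [0.001, -72.176, -62.295, 0.078, 0.022, -0.0], 'tcp_pos': [0.278, -0.615, 0.218], 'tcp_rot': [-0.0, 0.978, 0.21, -0.0], 'contact_force': [-0.146, -0.602, -0.117], 'ft_torque': [-0.007, 0.001, 0.03], 'opening': 0.998}
```

View pics/scene0.png

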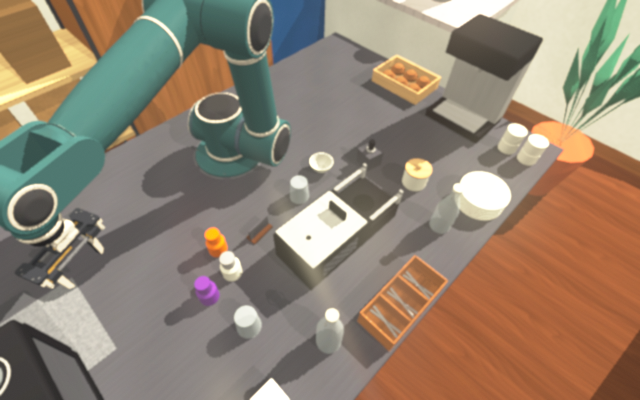

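View pics/side0.png

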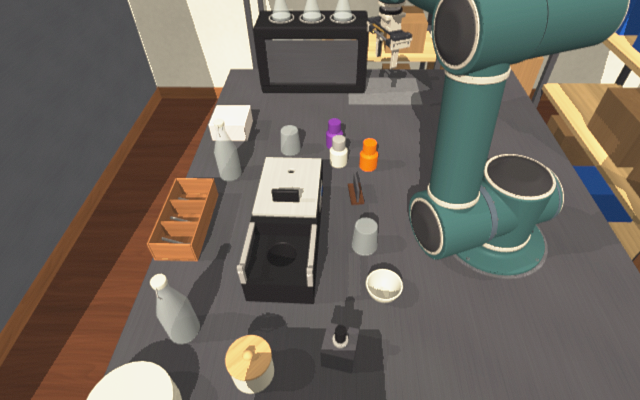

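View pics/wrist0.png

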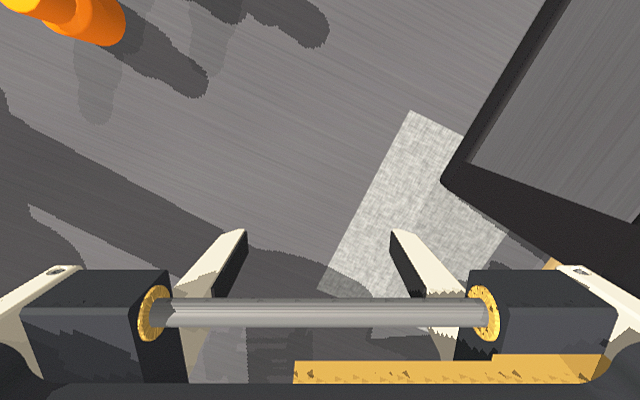

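The scene view shows the white jar at about (230,265), between the orange (215,242) and purple (206,290) look-alikes. The cover is open at about (320,228), its hole near (309,237). The pin stands at (371,150). In the side view the jar is at (338,152), the well at (281,253) and the pin at (340,338). I'll zoom in.

Run:
```python
from h import *
def z(f,x0,x1,y0,y1,k,o):
    im,_=load(f); c=im[y0:y1,x0:x1,::-1]; cv2.imwrite('pics/'+o+'.png',cv2.resize(c,None,fx=k,fy=k,interpolation=cv2.INTER_CUBIC))
z('scene0',260,420,130,280,5,'zs1'); z('side0',225,385,110,230,5,'zd1'); z('side0',225,385,225,375,4,'zd2'); z('scene0',180,280,210,330,5,'zs2')
```

```text
(no output)
```

View pics/zs1.png

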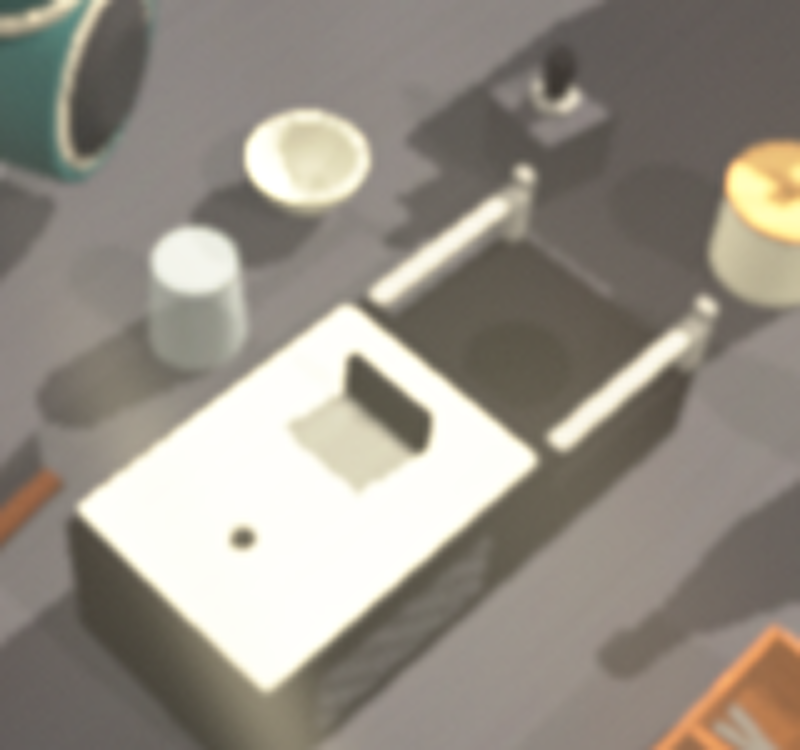

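View pics/zd1.png

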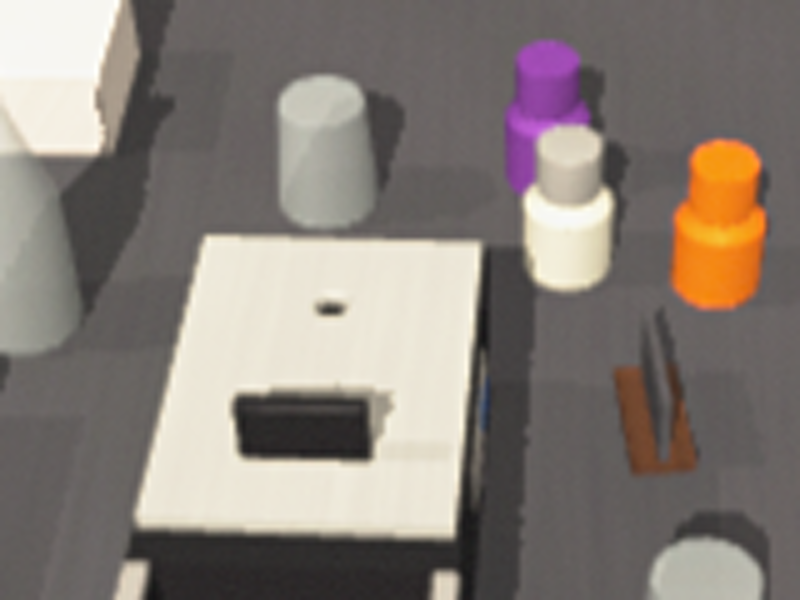

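View pics/zd2.png

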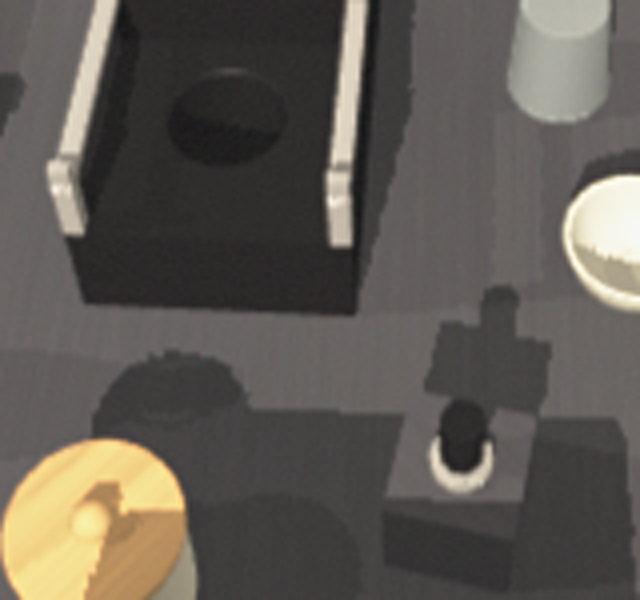

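View pics/zs2.png

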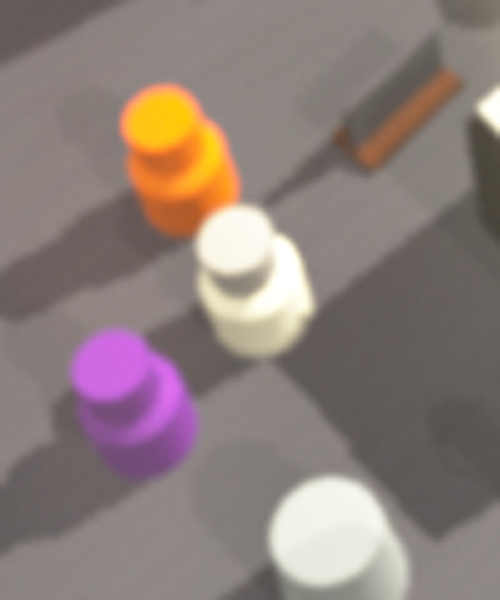

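Run:
```python
from h import *
_,S=load('scene0');_,D=load('side0')
def s(u,v,z): return onz(S,260+u/5,130+v/5,z)
def d1(u,v,z): return onz(D,225+u/5,110+v/5,z)
def d2(u,v,z): return onz(D,225+u/4,225+v/4,z)
np.set_printoptions(precision=4,suppress=True)
z=.138
print('cover scene',s(350,302,z),s(540,460,z),s(268,690,z),s(78,508,z),'hole',s(243,538,z))
print('cover side',d1(460,537,z),d1(137,530,z),d1(203,237,z),d1(483,243,z),'hole',d1(331,308,z))
print('jar',onz(S,227,258,.1),d1(570,139,.1))
print('purple',onz(S,180+112/5,210+365/5,.1),d1(548,57,.1),'orange',onz(S,180+161/5,210+118/5,.1),d1(726,157,.1))
print('tumb',onz(S,180+328/5,210+530/5,.085),'card',d1(655,420,0))
print('pin top',s(560,55,.118),d2(465,410,.118),'collar',s(556,100,.078),d2(462,462,.078))
print('well',s(518,358,.08),d2(228,117,.08))
print('posts',s(523,175,.142),s(706,305,.142),d2(338,170,.142),d2(64,165,.142))
print('tumbB',s(195,260,.085),'bowl',s(308,155,.045),'sugar',s(790,185,.09))
```

```text
cover scene [0.4977 0.0648 0.138 ] [0.6647 0.0589 0.138 ] [ 0.6582 -0.169   0.138 ] [ 0.493  -0.1664  0.138 ] hole [ 0.5773 -0.1101  0.138 ]
cover side [0.492  0.0716 0.138 ] [0.6559 0.0702 0.138 ] [ 0.6536 -0.165   0.138 ] [ 0.4883 -0.1621  0.138 ] hole [ 0.5724 -0.1027  0.138 ]
jar [ 0.4419 -0.3168  0.1   ] [ 0.4373 -0.317   0.1   ]
purple [ 0.4575 -0.4144  0.1   ] [ 0.4527 -0.411   0.1   ] orange [ 0.3409 -0.2988  0.1   ] [ 0.3368 -0.299   0.1   ]
tumb [ 0.6123 -0.3838  0.085 ] card [ 0.3815 -0.1577  0.    ]
pin top [0.4338 0.359  0.118 ] [0.4308 0.3574 0.118 ] collar [0.4401 0.3552 0.078 ] [0.4316 0.3661 0.078 ]
well [0.5808 0.1465 0.08  ] [0.5778 0.145  0.08  ]
posts [0.5056 0.2282 0.142 ] [0.6633 0.2265 0.142 ] [0.5022 0.2275 0.142 ] [0.6565 0.2278 0.142 ]
tumbB [0.368 0.046 0.085] bowl [0.3274 0.2018 0.045 ] sugar [0.6204 0.4002 0.09  ]
```

```bash
python3 -m creep '[2,3.7,0.4,0,0,0.046,0, 2,3.7,0.4,0,0,0.046,0, 2,3.7,0.4,0,0,0.046,0, 2,3.7,0.4,0,0,0.046,0, 2,3.7,0.4,0,0,0.046,0, 2,3.7,0.4,0,0,0.046,0, 2,3.7,0.4,0,0,0.046,0, 2,3.7,0.4,0,0,0.046,0, 0,0,0,0,0,0,0]' 20
python3 - <<'E'
from h import *
im,P=snap('wrist','w1')
E
```

```text
time: 1.27
tcp_pos: [0.4386, -0.3174, 0.251]
tcp_rot: [0.0, 0.922, 0.387, 0.0]
contact_force: [0.3, -0.1, -0.0]
opening: 1.003
```

View pics/w1.png

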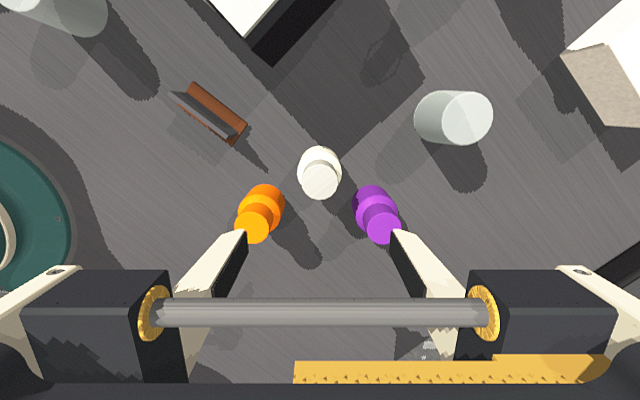

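The wrist view shows the jar's cap top at about (320,182), midway between the orange and purple look-alikes. I'll measure it.

Run:
```python
from h import *
np.set_printoptions(precision=4,suppress=True)
im,P=load('w1')
c=cv2.resize(im[135:215,280:360,::-1],None,fx=7,fy=7,interpolation=cv2.INTER_CUBIC);cv2.imwrite('pics/zw1.png',c)
g=im.min(2);m=((g>170)).astype(np.uint8);m[:,:280]=0;m[:,360:]=0;m[:135]=0;m[215:]=0
ys,xs=np.nonzero(m);print('mask bbox',xs.min(),xs.max(),ys.min(),ys.max())
print(onz(P,320,182,.1),proj(P,[.4386,-.3174,.1]),proj(P,[.4386,-.3174,.0]))
```

```text
mask bbox 297 341 146 199
[ 0.4403 -0.3185  0.1   ] [318.2915 182.372 ] [318.2195 165.251 ]
```

View pics/zw1.png

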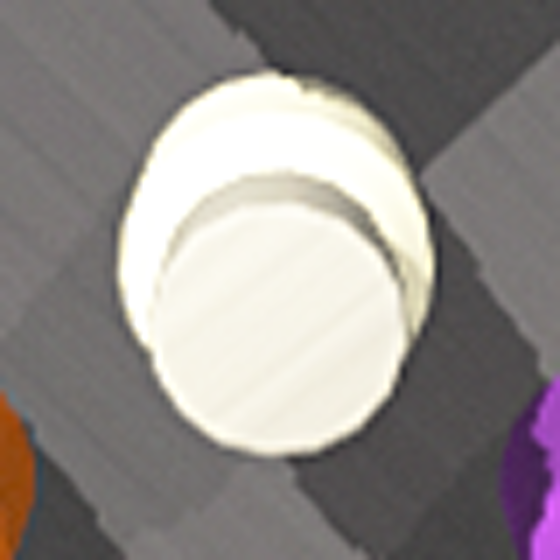

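```bash
python3 -m creep '[0.1,-0.1,-4,0,0,0,0.1, 0,0,-5,0,0,0,0.1, 0,0,-5,0,0,0,0.1, 0,0,-3,0,0,0,0.1, 0,0,-1.4,0,0,0,0.1, 0,0,0,0,0,0,1, 0,0,0,0,0,0,1, 0,0,0,0,0,0,1, 0,0,0,0,0,0,1, 0,0,0,0,0,0,1]' 25
python3 - <<'E'
from h import *
im,P=snap('wrist','w2')
E
```

```text
time: 2.58
tcp_pos: [0.4387, -0.3204, 0.0671]
tcp_rot: [0.0, 0.923, 0.386, 0.0]
contact_force: [-0.7, 0.5, 3.3]
opening: 0.466
```

View pics/w2.png

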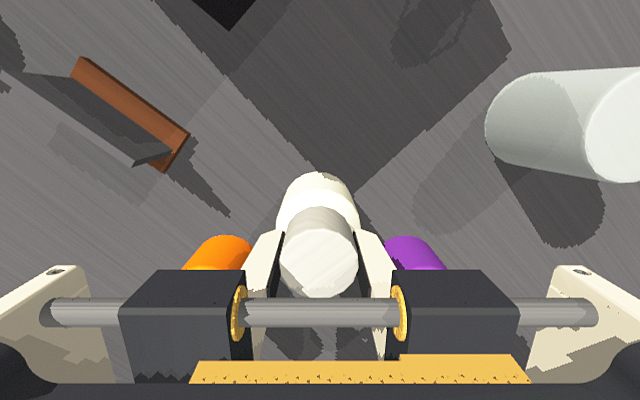

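```bash
python3 -m creep '[0,0,3,0,0,0,1, 0,0,6,0,0,0,1, 0,0,6,0,0,0,1, 0,0,6,0,0,0,1, 0,0,2,0,0,0,1, 2,5,0,0,0,0.109,1, 2,5,0,0,0,0.109,1, 2,5,0,0,0,0.109,1, 2,5,0,0,0,0.109,1, 2,5,0,0,0,0.109,1, 2,5,0,0,0,0.109,1, 2,5,0,0,0,0.109,1]' 
python3 -m creep '[0,0,0,0,0,0,1,0,0,0,0,0,0,1]'
python3 - <<'E'
from h import *
im,P=snap('wrist','w3');snap('side','d3')
E
```

```text
time: 4.12
tcp_pos: [0.5787, 0.0315, 0.2947]
tcp_rot: [-0.001, 0.711, 0.703, -0.001]
contact_force: [1.2, -0.7, -3.1]
opening: 0.467
time: 4.38
tcp_pos: [0.5783, 0.0296, 0.2951]
tcp_rot: [-0.001, 0.713, 0.701, -0.001]
contact_force: [-0.8, 0.2, -3.9]
opening: 0.471
```

View pics/w3.png

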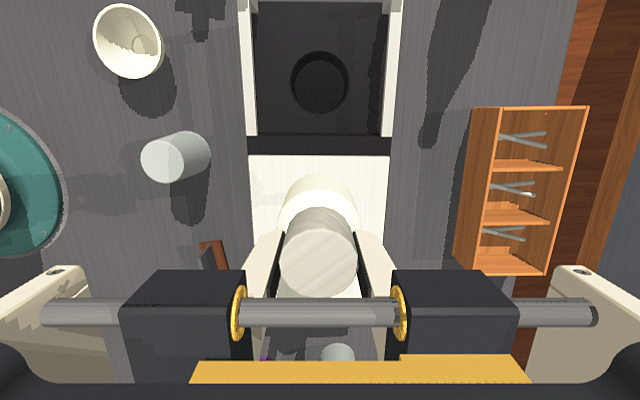

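View pics/d3.png

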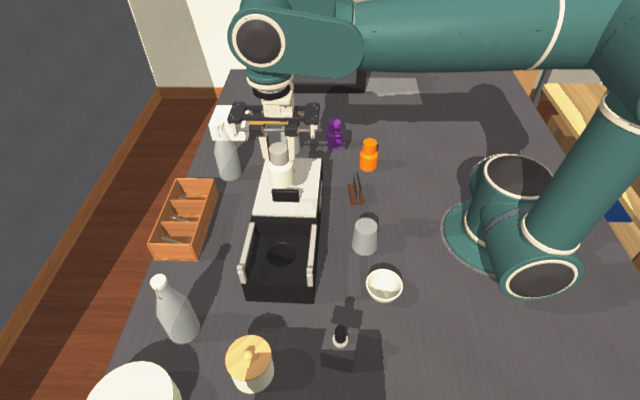

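The jar is held upright. The wrist view has the well mouth at about (320,82), the cover's front edge at row 156 between columns 249 and 388, and the rails either side. I'll fit the well.

Run:
```python
from h import *
np.set_printoptions(precision=4,suppress=True)
im,P=load('w3')
c=cv2.resize(im[0:165,235:405,::-1],None,fx=3.5,fy=3.5,interpolation=cv2.INTER_CUBIC)
c=np.clip(c.astype(float)*2.2,0,255).astype(np.uint8);cv2.imwrite('pics/zw3.png',c)
g=im[40:125,280:360].mean(2);print(np.round(g[42,::2]).astype(int));print(np.round(g[::2,40]).astype(int))
```

```text
[52 55 53 54 55 33 19 26 36 37 34 34 34 35 35 37 37 37 35 36 35 38 34 37
 37 36 36 40 38 41 37 36 22 26 34 51 49 53 51 51]
[54 59 55 55 57 48 25 21 24 23 34 42 38 36 36 41 39 35 39 35 39 35 36 34
 37 40 37 34 39 33 36 39 36 37 31 33 30 45 44 48 52 48 52]
```

View pics/zw3.png

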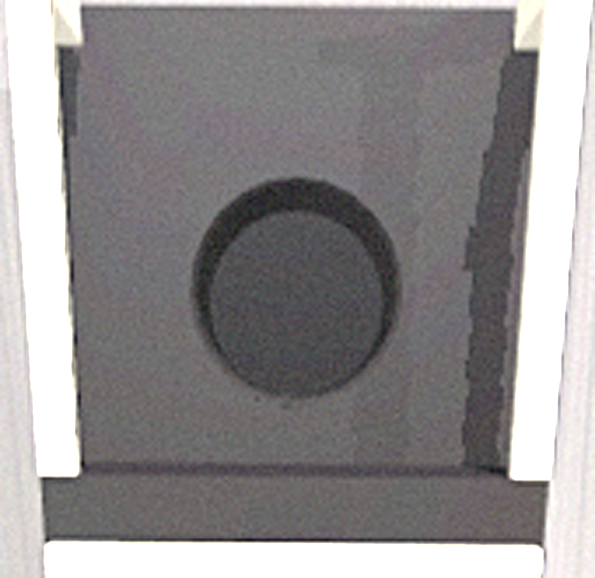

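Run:
```python
from h import *
np.set_printoptions(precision=4,suppress=True)
im,P=load('w3')
f=lambda a,b,z: onz(P,235+a/3.5,b/3.5,z)
a=[f(192,288,.08),f(401,288,.08),f(297,177,.08),f(297,399,.08)]
print(a,(a[0]+a[1])/2,(a[2]+a[3])/2)
print('rails',f(80,475,.128),f(511,478,.128),'cover',f(43,542,.138),f(544,547,.138))
print('post-front',f(82,45,.142),f(514,50,.142))
print('jar cap top',onz(P,320,265,.295+.033),'tcp proj',proj(P,[.5783,.0296,.328]))
```

```text
[array([0.5437, 0.1436, 0.08  ]), array([0.6191, 0.1424, 0.08  ]), array([0.5822, 0.1791, 0.08  ]), array([0.581 , 0.1046, 0.08  ])] [0.5814 0.143  0.08  ] [0.5816 0.1418 0.08  ]
rails [0.5083 0.0826 0.128 ] [0.6518 0.0793 0.128 ] cover [0.4965 0.0621 0.138 ] [0.6617 0.0578 0.138 ]
post-front [0.5216 0.2032 0.142 ] [0.6436 0.1998 0.142 ]
jar cap top [0.5793 0.0329 0.328 ] tcp proj [318.2865 270.3421]
```

```bash
python3 -m creep '[0.1,4,0,0,0,0,1, 0.1,5,0,0,0,0,1, 0,2.3,0,0,0,0,1, 0,0,-4,0,0,0,1, 0,0,-5,0,0,0,1, 0,0,-5,0,0,0,1, 0,0,-2,0,0,0,1, 0,0,0,0,0,0,1]'
python3 - <<'E'
from h import *
im,P=snap('wrist','w4');snap('side','d4')
E
```

```text
time: 5.48
tcp_pos: [0.5804, 0.1421, 0.1364]
tcp_rot: [-0.0, 0.713, 0.701, -0.001]
contact_force: [0.2, 0.5, -3.2]
opening: 0.469
```

View pics/d4.png

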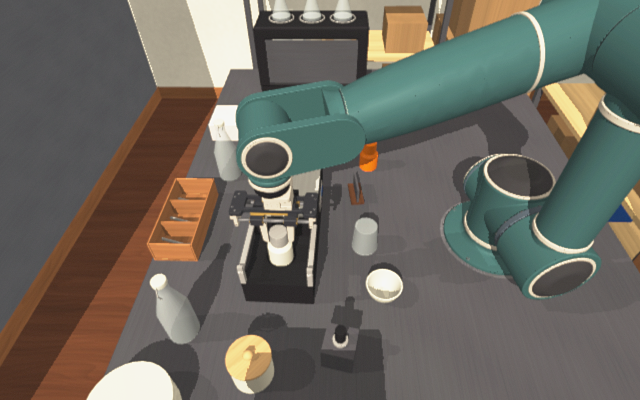

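View pics/w4.png

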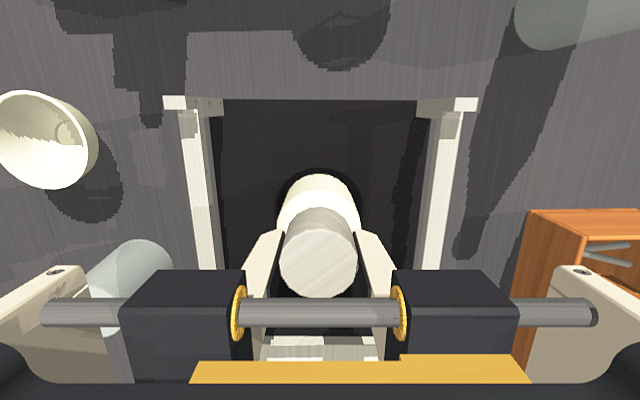

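Jar's body is inside the well's dark ring in both views (wrist about (318,200), side (281,250)), so I'll lower it gently.

```bash
python3 -m creep '[0,0,-2,0,0,0,1, 0,0,-1.5,0,0,0,1, 0,0,-0.8,0,0,0,1,0,0,-0.4,0,0,0,1, 0,0,0,0,0,0,1]'
```

```text
time: 6.2
tcp_pos: [0.5806, 0.1427, 0.0896]
tcp_rot: [-0.0, 0.713, 0.701, -0.0]
contact_force: [-0.4, 0.5, -3.0]
opening: 0.47
```

```bash
python3 -m creep '[0,0,-0.2,0,0,0,1, 0,0,-0.1,0,0,0,1, 0,0,-0.1,0,0,0,1, 0,0,0,0,0,0,1]'
```

```text
time: 6.7
tcp_pos: [0.5809, 0.1426, 0.0872]
tcp_rot: [0.0, 0.713, 0.701, 0.0]
contact_force: [-4.9, -3.2, 10.2]
opening: 0.472
```

```bash
python3 -m creep '[0,0,0,0,0,0,1, 0,0,0,0,0,0,1, 0,0,0,0,0,0,0.25, 0,0,0,0,0,0,0.25, 0,0,0,0,0,0,0.25]'
python3 - <<'E'
from h import *
im,P=snap('wrist','w5')
E
```

```text
time: 7.32
tcp_pos: [0.5806, 0.1427, 0.0856]
tcp_rot: [0.0, 0.713, 0.701, 0.0]
contact_force: [0.3, 0.1, -0.0]
opening: 0.729
```

View pics/w5.png

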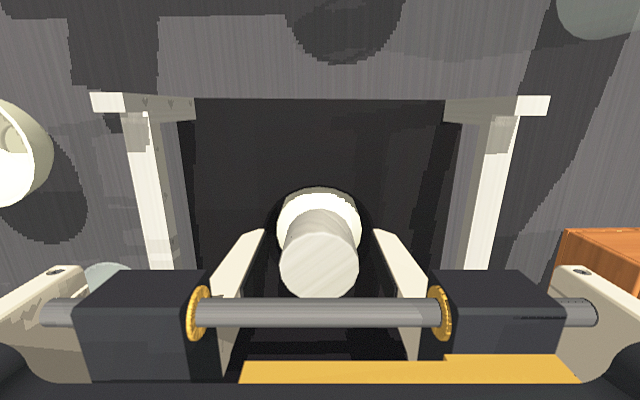

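The jar stands free in the well, its cap at about (318,265). I'll rise and go back behind the handle.

```bash
python3 -m creep '[0,0,2,0,0,0,0.25, 0,0,4,0,0,0,0.25, 0,0,5,0,0,0,0.25, 0,0,5,0,0,0,0.25, 0,-4,0,0,0,0,1, 0,-5,0,0,0,0,1, 0,-5,0,0,0,0,1, -0.3,-5,0,0,0,0,1, 0,-1,0,0,0,0,1, 0,0,0,0,0,0,1]'
python3 - <<'E'
from h import *
im,P=snap('wrist','w6')
snap('side','d6')
E
```

```text
time: 8.62
tcp_pos: [0.5776, -0.0575, 0.2467]
tcp_rot: [0.0, 0.713, 0.701, 0.0]
contact_force: [-0.1, -0.0, -0.4]
opening: 0.156
```

View pics/w6.png

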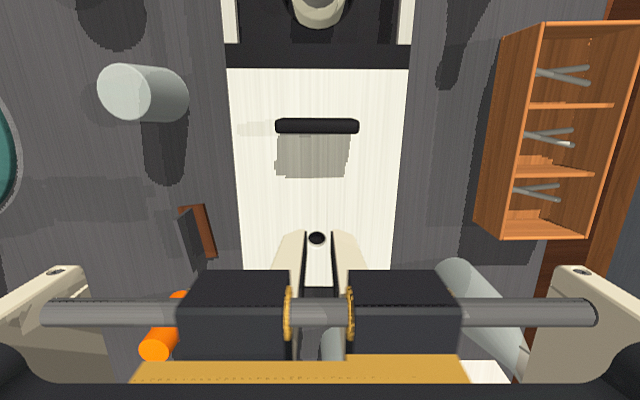

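View pics/d6.png

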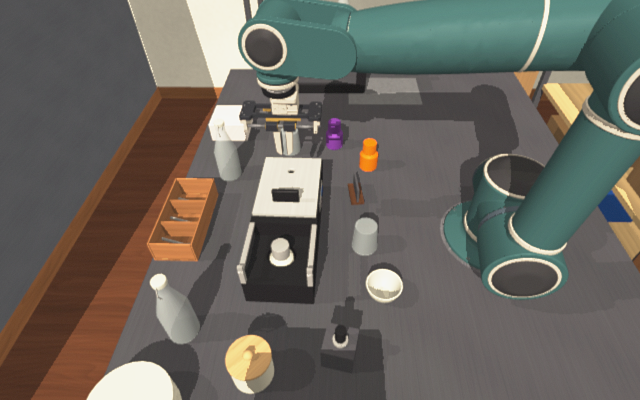

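The wrist view shows the handle's top at (317,126), columns 275–359, and the cover's hole at (317,238). In the side view the jar stands in the well.

Run:
```python
from h import *
np.set_printoptions(precision=4,suppress=True)
im,P=load('w6')
c=cv2.resize(im[105:145,265:370,::-1],None,fx=7,fy=7,interpolation=cv2.INTER_CUBIC);cv2.imwrite('pics/zw6.png',c)
print(im[110:140,317].mean(1).astype(int))
print('hole',onz(P,317,238,.138))
for v in (118,121,126,131,133): print(v,onz(P,317,v,.178),onz(P,317,v,.138))
print('ends',onz(P,275,126,.178),onz(P,359,126,.178)); print('cover',onz(P,226,68.5,.138),onz(P,409,69.5,.138))
```

```text
[233 232 233 233 233 236 247 203  49  25  38  47  50  52  48  43  43  39
  38  40  41  32  20  51 113 150 152 153 152 152]
hole [ 0.5753 -0.1081  0.138 ]
118 [0.5779 0.0181 0.178 ] [0.5777 0.0165 0.138 ]
121 [0.5778 0.0157 0.178 ] [0.5776 0.0138 0.138 ]
126 [0.5777 0.0118 0.178 ] [0.5776 0.0092 0.138 ]
131 [0.5777 0.0078 0.178 ] [0.5775 0.0046 0.138 ]
133 [0.5776 0.0062 0.178 ] [0.5774 0.0027 0.138 ]
ends [0.5437 0.0124 0.178 ] [0.6118 0.0112 0.178 ]
cover [0.497  0.0608 0.138 ] [0.6611 0.0571 0.138 ]
```

View pics/zw6.png

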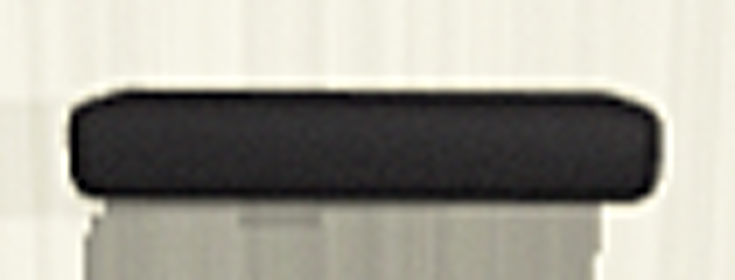

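```bash
python3 -m creep '[0,1.8,-3,0,0,0,1, 0,0,-4,0,0,0,1, 0,0,-2.4,0,0,0,1, 0,0,0,0,0,0,1, 0,2,0,0,0,0,1, 0,1,0,0,0,0,1, 0,1,0,0,0,0,1, 0,2,0,0,0,0,1, 0.1,2,0,0,0,0,1, 0,2,0,0,0,0,1, 0.1,2,0,0,0,0,1, 0,2,0,0,0,0,1]'
```

```text
time: 10.22
tcp_pos: [0.5797, 0.102, 0.1517]
tcp_rot: [0.0, 0.713, 0.701, 0.0]
contact_force: [3.3, -4.1, 1.3]
opening: 0.001
```

Run:
```python
from h import *
snap('side','d7')
```

```text
(no output)
```

View pics/d7.png

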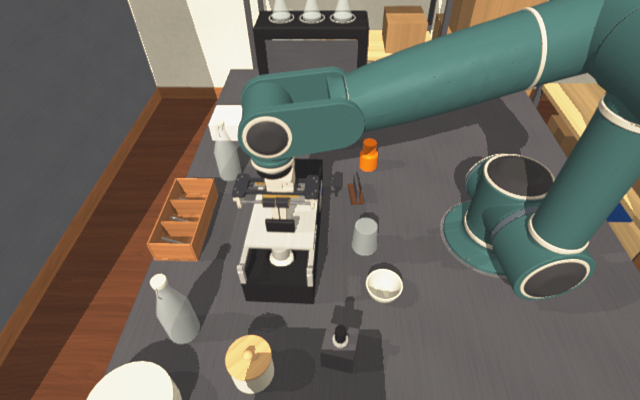

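The cover is sliding, with its handle at about (280,224) and its front edge over the near side of the jar. I'll keep going to the stop, slowing near the end.

```bash
python3 -m creep '[0.1,2,0,0,0,0,1, 0,2,0,0,0,0,1, 0,1,0,0,0,0,1, 0,0.6,0,0,0,0,1, 0,0.6,0,0,0,0,1]'
```

```text
time: 10.9
tcp_pos: [0.5806, 0.1617, 0.1515]
tcp_rot: [0.001, 0.713, 0.701, -0.001]
contact_force: [-1.4, -48.1, 6.0]
opening: 0.002
```

```bash
python3 -m creep '[0,-1,0,0,0,0,1, 0,-1,0.5,0,0,0,1, 0,-2,4,0,0,0,1, 0,-4,5,0,0,0,1, 0,-4,3,0,0,0,1, 0,-4,0,0,0,0,1, 0,-4,0,0,0,0,1, 0,0,0,0,0,0,1]'
python3 - <<'E'
from h import *
snap('side','d8');snap('wrist','w8');snap('scene','s8')
E
```

```text
time: 11.9
tcp_pos: [0.5803, -0.0387, 0.2759]
tcp_rot: [0.0, 0.714, 0.7, 0.0]
contact_force: [-0.4, -0.2, 0.3]
opening: 0.009
```

View pics/d8.png

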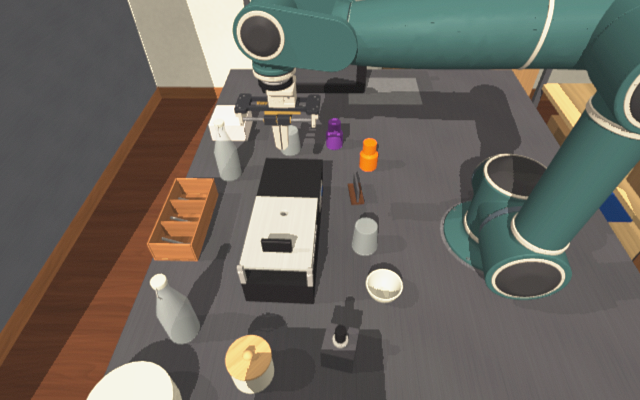

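View pics/w8.png

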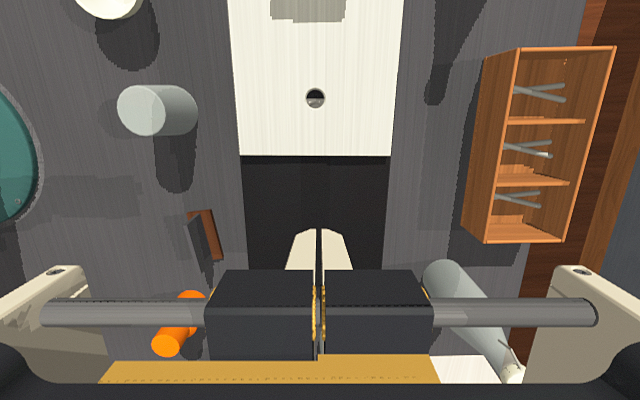

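View pics/s8.png

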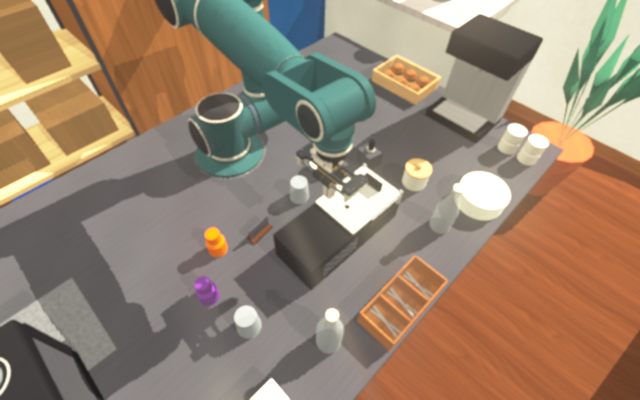

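Cover is against the posts, with its hole at wrist (315.5,98) and side about (283,213). I'll measure the travel and the hole.

Run:
```python
from h import *
np.set_printoptions(precision=4,suppress=True)
im,P=load('w8'); d,D=load('d8')
c=cv2.resize(im[80:120,290:345,::-1],None,fx=10,fy=10,interpolation=cv2.INTER_CUBIC);cv2.imwrite('pics/zw8.png',c)
c=cv2.resize(d[195:235,255:315,::-1],None,fx=10,fy=10,interpolation=cv2.INTER_CUBIC);cv2.imwrite('pics/zd8.png',c)
print('hole w',onz(P,315.5,98,.138),'side',onz(D,283,213,.138))
print('rear edge',onz(P,241,155.5,.138),onz(P,391,155.5,.138))
```

```text
hole w [0.5792 0.0553 0.138 ] side [0.5793 0.0582 0.138 ]
rear edge [ 0.4971 -0.0022  0.138 ] [ 0.6599 -0.0052  0.138 ]
```

View pics/zw8.png

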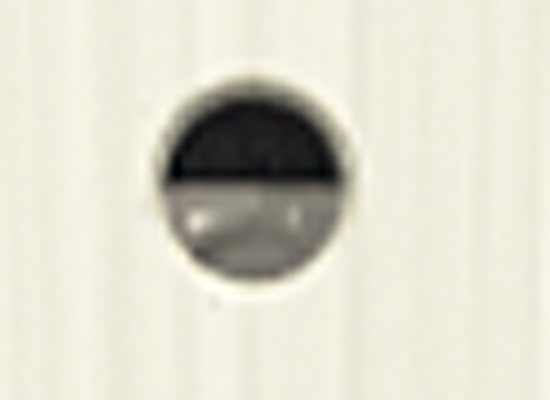

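View pics/zd8.png

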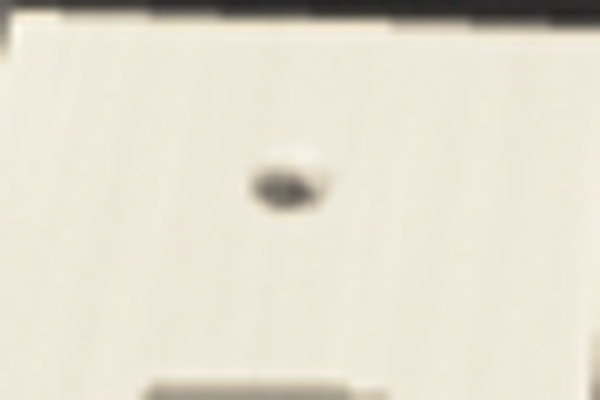

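Run:
```python
from h import *
d,D=load('d8')
c=cv2.resize(d[230:305,230:325,::-1],None,fx=8,fy=8,interpolation=cv2.INTER_CUBIC);cv2.imwrite('pics/zd8b.png',c)
d,D=load('s8')
c=cv2.resize(d[150:230,310:410,::-1],None,fx=7,fy=7,interpolation=cv2.INTER_CUBIC);cv2.imwrite('pics/zs8b.png',c)
```

```text
(no output)
```

View pics/zd8b.png

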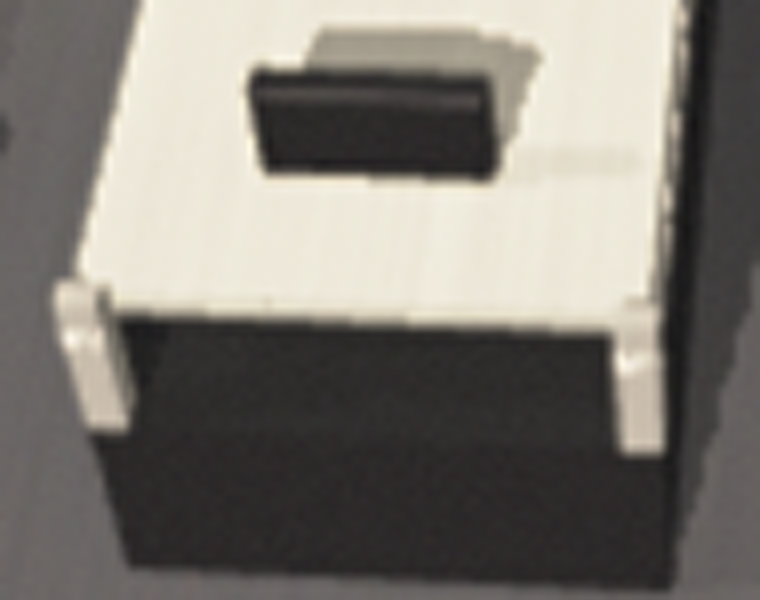

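View pics/zs8b.png

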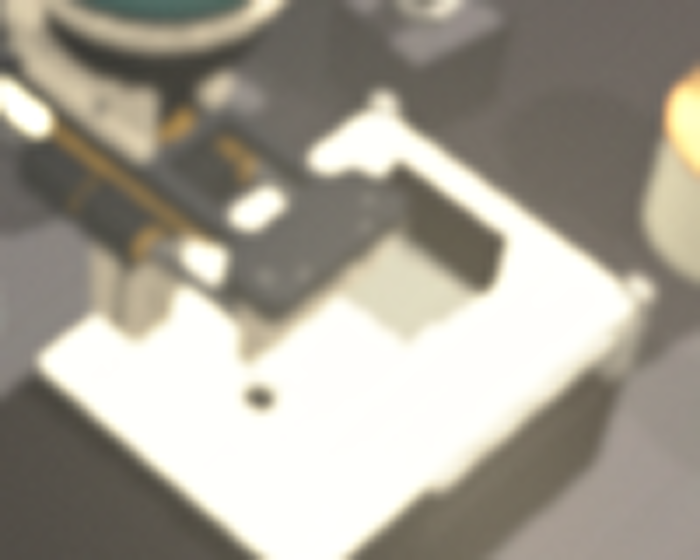

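Cover is against both posts, so it's at its stop. The cover travelled about 0.162 m, so it probably started slightly off zero. Next is the pin, with the jaws turned 90° so that they lie along the slide direction.

```bash
python3 -m creep '[-1.5,4,-0.3,0,0,0.157,0.3, -1.5,4,-0.3,0,0,0.157,0.3, -1.5,4,-0.3,0,0,0.157,0.3, -1.5,4,-0.3,0,0,0.157,0.3, -1.5,4,-0.3,0,0,0.157,0.3, -1.5,4,-0.3,0,0,0.157,0.3, -1.5,4,-0.3,0,0,0.157,0.3, -1.5,4,-0.3,0,0,0.157,0.3, -1.5,4,-0.3,0,0,0.157,0.3, -1.5,4,-0.3,0,0,0.157,0.3, 0,0,0,0,0,0,0.3]'
python3 - <<'E'
from h import *
im,P=snap('wrist','w9')
print(proj(P,[.432,.358,.118]))
E
```

```text
time: 13.42
tcp_pos: [0.4287, 0.3663, 0.2451]
tcp_rot: [-0.0, 0.005, 1.0, 0.0]
contact_force: [0.1, -0.4, 0.1]
opening: 0.698
[310.77742128 191.1610743 ]
```

View pics/w9.png

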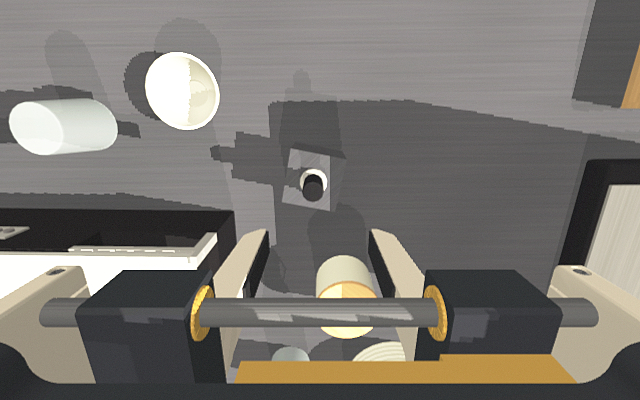

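The wrist view shows the pin in its stand, its grip top at about (313,187), with the sugar jar well clear at (345,300).

Run:
```python
from h import *
np.set_printoptions(precision=4,suppress=True)
im,P=load('w9')
c=cv2.resize(im[140:220,275:355,::-1],None,fx=7,fy=7,interpolation=cv2.INTER_CUBIC);cv2.imwrite('pics/zw9.png',c)
print(onz(P,313,187,.118))
```

```text
[0.4273 0.3605 0.118 ]
```

View pics/zw9.png

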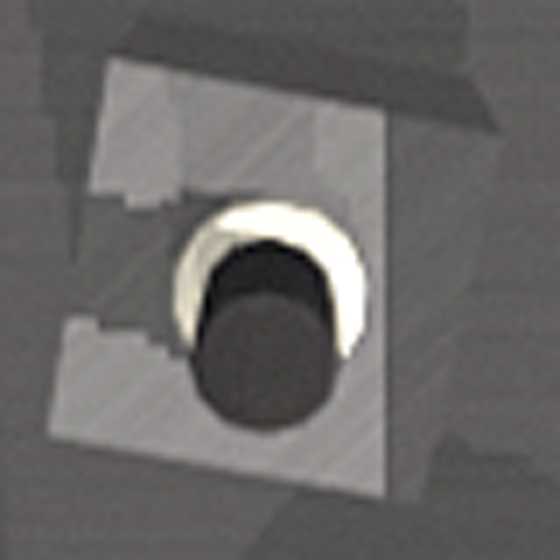

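Run:
```python
from h import *
np.set_printoptions(precision=4,suppress=True)
im,P=load('w9')
print(onz(P,312.7,191.7,.118),onz(P,313.6,182.3,.078))
```

```text
[0.4326 0.3601 0.118 ] [0.4327 0.3604 0.078 ]
```

```bash
python3 -m creep '[0.4,-0.6,-2,0,0,0,0.3, 0,0,-5,0,0,0,0.3, 0,0,-5,0,0,0,0.3, 0,0,-3,0,0,0,0.3, 0,0,-1.2,0,0,0,0.3, 0,0,0,0,0,0,0.3]' 45
python3 - <<'E'
from h import *
im,P=snap('wrist','w10')
E
```

```text
time: 14.22
tcp_pos: [0.4347, 0.357, 0.0831]
tcp_rot: [-0.0, 0.009, 1.0, -0.0]
contact_force: [0.6, -0.3, 1.0]
opening: 0.701
```

View pics/w10.png

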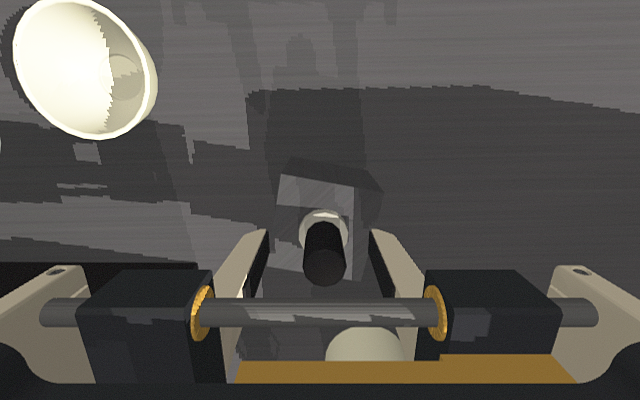

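```bash
python3 -m creep '[-0.2,0.3,0,0,0,0,0.3, 0,0,0,0,0,0,1, 0,0,0,0,0,0,1, 0,0,0,0,0,0,1, 0,0,0,0,0,0,1, 0,0,0,0,0,0,1]' 45
python3 - <<'E'
from h import *
im,P=snap('wrist','w11')
E
```

```text
time: 15.02
tcp_pos: [0.4326, 0.3606, 0.0834]
tcp_rot: [-0.0, 0.008, 1.0, -0.0]
contact_force: [0.6, 0.1, 0.2]
opening: 0.249
```

View pics/w11.png

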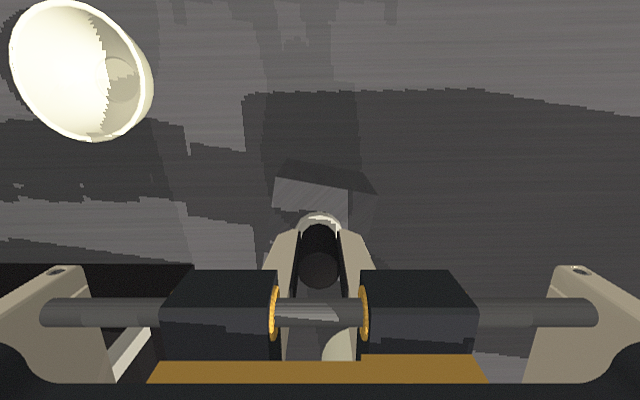

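```bash
python3 -m creep '[0,0,2,0,0,0,1, 0,0,4,0,0,0,1, 0,0,5,0,0,0,1, 0,0,5,0,0,0,1, 0,0,4,0,0,0,1, 2.5,-5,0,0,0,0,1, 2.5,-5,0,0,0,0,1, 2.5,-5,0,0,0,0,1, 2.5,-5,0,0,0,0,1, 2.5,-5,0,0,0,0,1, 2.2,-5.4,0,0,0,0,1, 0,0,0,0,0,0,1]'
python3 - <<'E'
from h import *
snap('side','d12');snap('wrist','w12');snap('scene','s12')
E
```

```text
time: 16.58
tcp_pos: [0.5802, 0.0534, 0.2842]
tcp_rot: [0.0, 0.01, 1.0, -0.0]
contact_force: [-0.3, -0.4, -2.1]
opening: 0.248
```

View pics/w12.png

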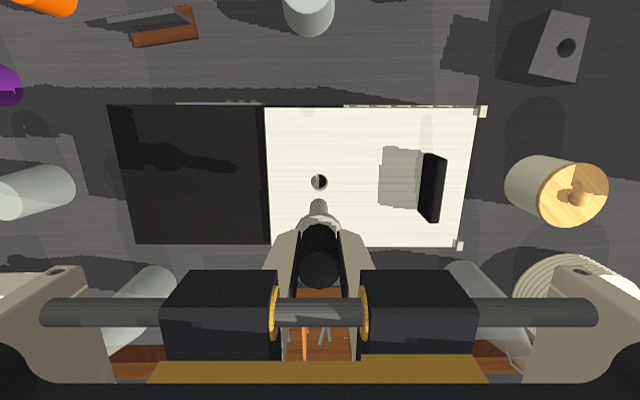

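View pics/d12.png

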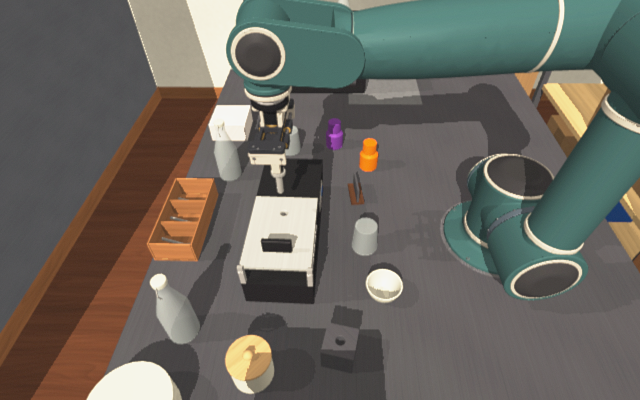

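View pics/s12.png

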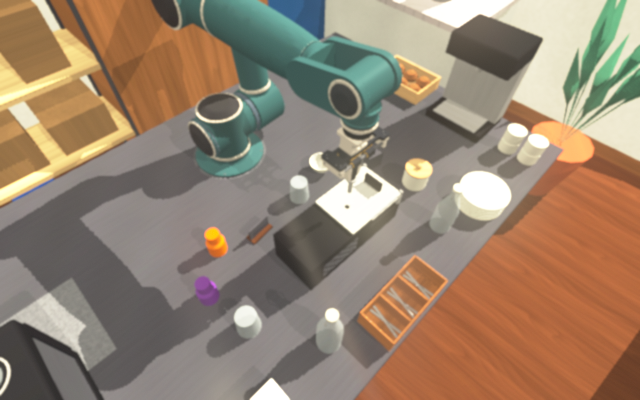

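Wrist view: hole at (319,183), pin tip just below it at about (318,203). I'll measure both.

Run:
```python
from h import *
np.set_printoptions(precision=4,suppress=True)
im,P=load('w12'); d,D=load('d12')
c=cv2.resize(im[165:245,275:365,::-1],None,fx=7,fy=7,interpolation=cv2.INTER_CUBIC);cv2.imwrite('pics/zw12.png',c)
c=cv2.resize(d[140:240,240:330,::-1],None,fx=6,fy=6,interpolation=cv2.INTER_CUBIC);cv2.imwrite('pics/zd12.png',c)
print(onz(P,319,183,.138)); print(proj(P,[.5802,.0534,.2842-.0734]),proj(D,[.5802,.0534,.2842-.0734]))
```

```text
[0.5793 0.0559 0.138 ]
[316.371  205.0074] [280.3289 191.0102]
```

View pics/zw12.png

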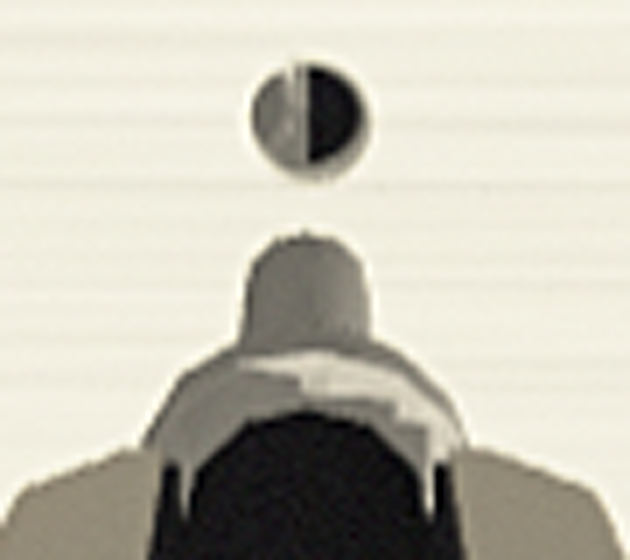

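View pics/zd12.png

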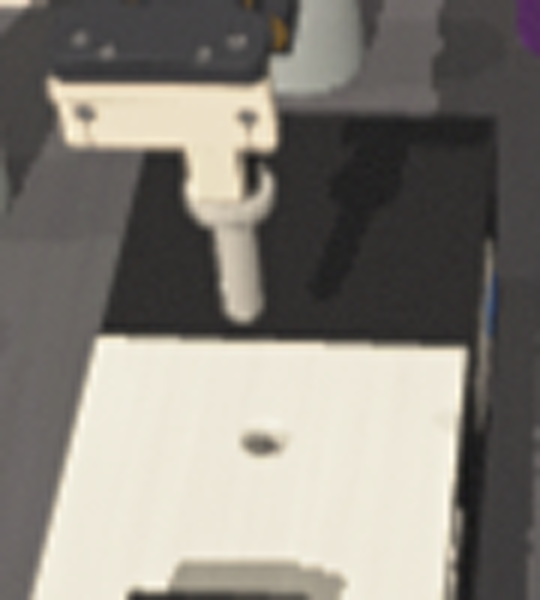

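Run:
```python
from h import *
np.set_printoptions(precision=4,suppress=True)
im,P=load('w12'); d,D=load('d12'); s,S=load('s12')
zt=.2842-.0734
print('wrist hole',onz(P,319.3,181.9,.138),'side hole',onz(D,283.7,213.5,.138))
print('wrist tip',onz(P,319.0,203.5,zt),'side tip',onz(D,280.5,190.8,zt))
c=cv2.resize(s[150:240,310:410,::-1],None,fx=7,fy=7,interpolation=cv2.INTER_CUBIC);cv2.imwrite('pics/zs12.png',c)
print('scene tip pred',(proj(S,[.5802,.0534,zt])-[310,150])*7)
```

```text
wrist hole [0.578  0.0563 0.138 ] side hole [0.5773 0.0599 0.138 ]
wrist tip [0.5788 0.0558 0.2108] side tip [0.5799 0.0527 0.2108]
scene tip pred [268.2139 299.699 ]
```

View pics/zs12.png

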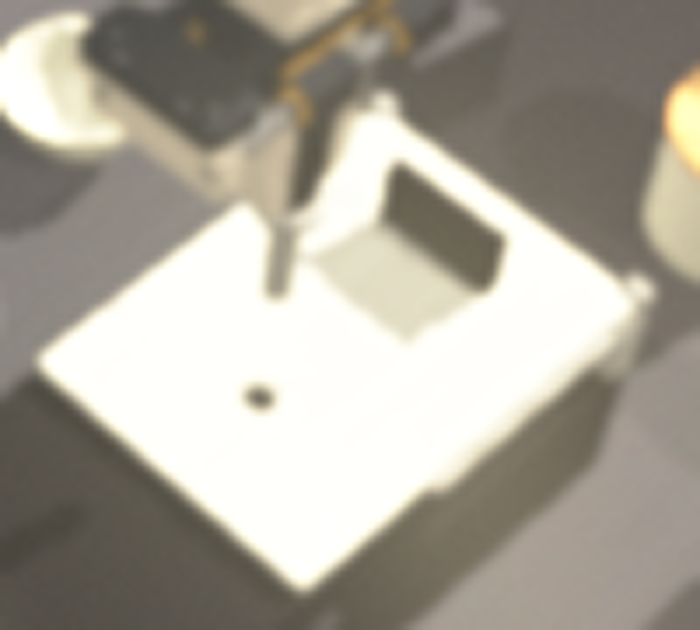

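```bash
python3 -m creep '[-0.1,0.2,-2,0,0,0,1, 0,0,-3,0,0,0,1, 0,0,-1.4,0,0,0,1, 0,0,0,0,0,0,1, 0,0,0,0,0,0,1]'
python3 - <<'E'
from h import *
im,P=snap('wrist','w13');d,D=snap('side','d13');s,S=snap('scene','s13')
a=cv2.resize(im[170:240,280:360,::-1],(640,560),interpolation=cv2.INTER_CUBIC)
cv2.imwrite('pics/zw13.png',a)
b=cv2.resize(d[175:235,255:315,::-1],(400,400),interpolation=cv2.INTER_CUBIC)
e=cv2.resize(s[175:225,320:370,::-1],(400,400),interpolation=cv2.INTER_CUBIC)
cv2.imwrite('pics/zds13.png',np.hstack([b,e]))
E
```

```text
time: 17.35
tcp_pos: [0.5788, 0.0589, 0.2205]
tcp_rot: [0.001, 0.008, 1.0, 0.0]
contact_force: [-0.1, -0.2, -2.0]
opening: 0.247
```

View pics/zw13.png

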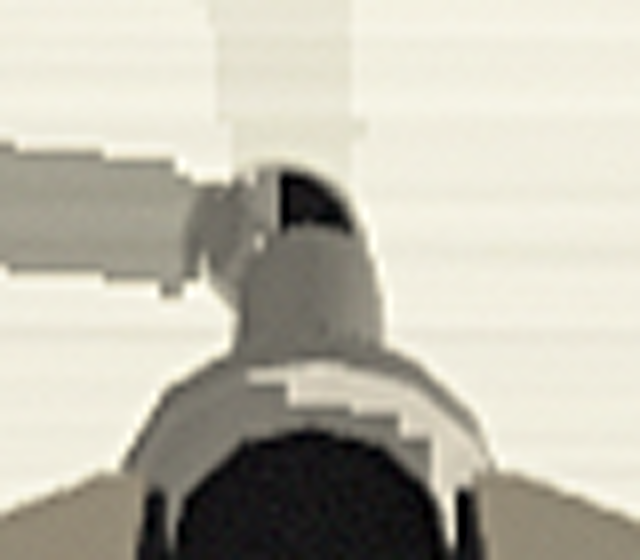

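View pics/zds13.png

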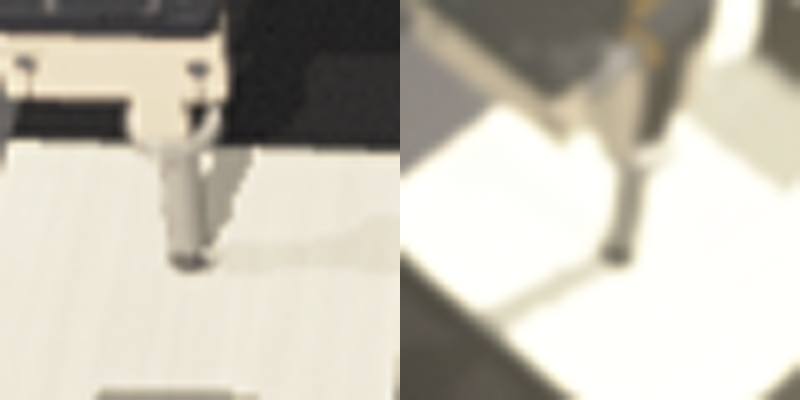

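Run:
```python
from h import *
np.set_printoptions(precision=4,suppress=True)
im,P=load('w13')
t=np.array([.5788,.0589,.1471])
print('hole',onz(P,314.2,200.9,.138),[onz(P,314.2,v,.138) for v in (190.6,)])
print('tip pred',proj(P,t),'far edge r6',proj(P,t-[.006,0,0]),'r8 at 6mm up',proj(P,t+[-.008,0,.006]))
h=np.array([.579,.0555,.138]);print([proj(P,h+[-.0095,0,0]),proj(P,h+[0,.0095,0]),proj(P,h-[0,.0095,0])])
```

```text
hole [0.5784 0.0551 0.138 ] [array([0.5684, 0.0553, 0.138 ])]
tip pred [318.2933 204.5177] far edge r6 [318.1797 198.1984] r8 at 6mm up [318.1316 198.1717]
[array([314.4476, 191.7763]), array([324.8443, 201.357 ]), array([304.4847, 201.6777])]
```

```bash
python3 -m creep '[0,-0.4,0,0,0,0,1, 0,0,0,0,0,0,1, 0,0,0,0,0,0,1]'
python3 - <<'E'
from h import *
im,P=snap('wrist','w14')
a=cv2.resize(im[170:240,280:360,::-1],(640,560),interpolation=cv2.INTER_CUBIC)
cv2.imwrite('pics/zw14.png',a)
E
```

```text
time: 17.88
tcp_pos: [0.5786, 0.0546, 0.2195]
tcp_rot: [0.0, 0.009, 1.0, 0.0]
contact_force: [0.8, -0.5, -2.2]
opening: 0.252
```

View pics/zw14.png

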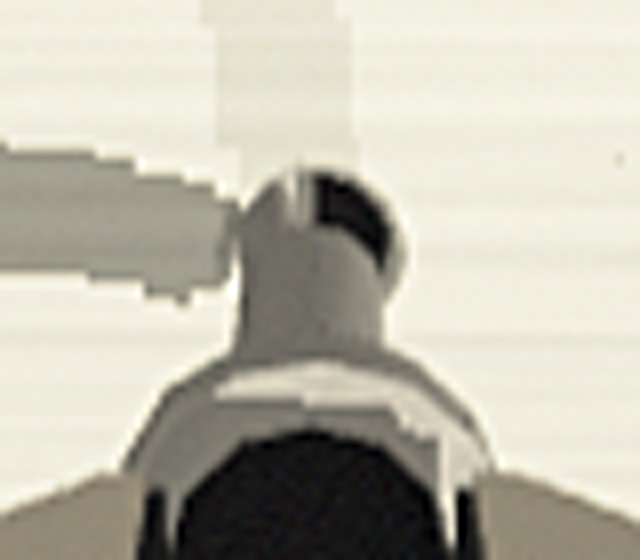

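```bash
python3 -m creep '[0,0.1,0,0,0,0,1, 0,0,-0.6,0,0,0,1, 0,0,-0.4,0,0,0,1, 0,0,-0.2,0,0,0,1, 0,0,0,0,0,0,1]'
python3 - <<'E'
from h import *
im,P=snap('wrist','w15')
a=cv2.resize(im[170:240,280:360,::-1],(640,560),interpolation=cv2.INTER_CUBIC)
cv2.imwrite('pics/zw15.png',a)
E
```

```text
time: 18.55
tcp_pos: [0.5785, 0.0557, 0.2072]
tcp_rot: [-0.0, 0.008, 1.0, -0.0]
contact_force: [-0.1, 0.3, -2.9]
opening: 0.25
```

View pics/zw15.png

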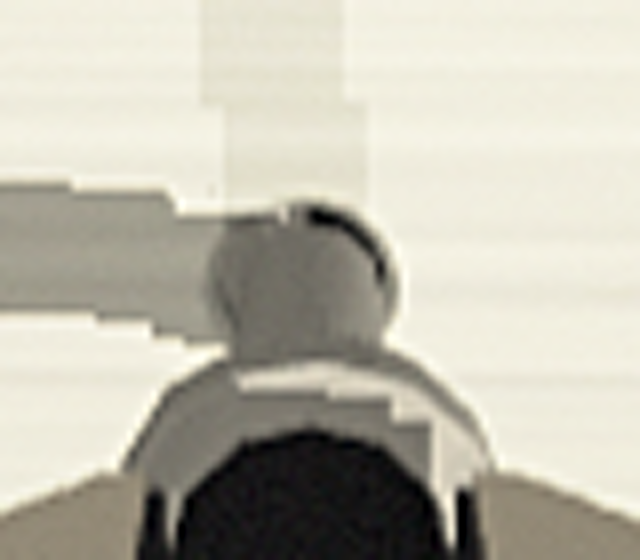

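The tip sits concentric in the hole with no contact force. I'll lower it onto the deck gently.

```bash
python3 -m creep '[0,0,-0.2,0,0,0,1, 0,0,-0.2,0,0,0,1, 0,0,0,0,0,0,1]';python3 -m creep '[0,0,-0.1,0,0,0,1, 0,0,-0.1,0,0,0,1, 0,0,0,0,0,0,1]'
```

```text
time: 18.98
tcp_pos: [0.5785, 0.0556, 0.2032]
tcp_rot: [-0.0, 0.008, 1.0, -0.0]
contact_force: [-0.5, -0.3, -1.7]
opening: 0.248
time: 19.35
tcp_pos: [0.5786, 0.0557, 0.2015]
tcp_rot: [0.0, 0.008, 1.0, 0.0]
contact_force: [0.5, -0.5, -2.2]
opening: 0.252
```

```bash
python3 -m creep '[0,0,-0.1,0,0,0,1, 0,0,0,0,0,0,1]';python3 -m creep '[0,0,-0.1,0,0,0,1, 0,0,0,0,0,0,1]'
```

```text
time: 19.6
tcp_pos: [0.5788, 0.0557, 0.2014]
tcp_rot: [0.001, 0.008, 1.0, 0.0]
contact_force: [-1.2, -0.5, 4.9]
opening: 0.254
time: 19.85
tcp_pos: [0.579, 0.0557, 0.2012]
tcp_rot: [0.001, 0.008, 1.0, 0.0]
contact_force: [-1.6, -1.0, 11.2]
opening: 0.25
```

```bash
python3 -m creep '[0,-0.2,0,0,0,0,1, 0,-0.3,0,0,0,0,1, 0,-0.3,0,0,0,0,1, 0,-0.2,0,0,0,0,1]';python3 -m creep '[0,-0.2,0,0,0,0,1, 0,0,0,0,0,0,1]'
```

```text
time: 20.35
tcp_pos: [0.5789, 0.0466, 0.2006]
tcp_rot: [0.001, 0.008, 1.0, 0.001]
contact_force: [-0.2, 7.0, 6.3]
opening: 0.249
time: 20.6
tcp_pos: [0.5785, 0.0438, 0.1994]
tcp_rot: [-0.0, 0.008, 1.0, 0.0]
contact_force: [-0.7, 2.5, -0.9]
opening: 0.251
```

```bash
for i in 1; do python3 -m creep '[-0.05,-0.2,0,0,0,0,1, 0,0,0,0,0,0,1]'; python3 -m creep '[0,-0.2,0,0,0,0,1, 0,0,0,0,0,0,1]'; done
```

```text
time: 20.85
tcp_pos: [0.5781, 0.0415, 0.1993]
tcp_rot: [-0.0, 0.008, 1.0, -0.0]
contact_force: [0.8, 3.3, -1.6]
opening: 0.254
time: 21.1
tcp_pos: [0.5781, 0.0395, 0.1993]
tcp_rot: [-0.0, 0.008, 1.0, -0.0]
contact_force: [0.3, 2.3, -3.3]
opening: 0.25
```

The vertical force vanished at about 12 mm of draw, so the tip is over the hidden hole. I'll try to lower it.

```bash
python3 -m creep '[0,0,-0.2,0,0,0,1, 0,0,0,0,0,0,1]';python3 -m creep '[0,0,-0.2,0,0,0,1, 0,0,0,0,0,0,1]'
```

```text
time: 21.35
tcp_pos: [0.578, 0.0396, 0.1972]
tcp_rot: [-0.0, 0.008, 1.0, -0.0]
contact_force: [0.6, 1.0, -2.7]
opening: 0.252
time: 21.6
tcp_pos: [0.578, 0.0396, 0.1952]
tcp_rot: [-0.0, 0.008, 1.0, -0.0]
contact_force: [0.4, 0.8, -2.8]
opening: 0.251
```

```bash
python3 -m creep '[0,0,-0.3,0,0,0,1, 0,0,-0.3,0,0,0,1, 0,0,0,0,0,0,1]';python3 -m creep '[0,0,-0.3,0,0,0,1, 0,0,-0.3,0,0,0,1, 0,0,0,0,0,0,1]'
```

```text
time: 21.98
tcp_pos: [0.5779, 0.0397, 0.189]
tcp_rot: [-0.0, 0.008, 1.0, -0.0]
contact_force: [1.1, 0.9, -2.7]
opening: 0.252
time: 22.35
tcp_pos: [0.578, 0.0396, 0.1831]
tcp_rot: [-0.0, 0.008, 1.0, -0.0]
contact_force: [-0.3, 0.7, -1.2]
opening: 0.252
```

```bash
python3 -m creep '[0,0,-0.5,0,0,0,1, 0,0,-0.5,0,0,0,1, 0,0,-0.5,0,0,0,1, 0,0,-0.5,0,0,0,1, 0,0,0,0,0,0,1]';python3 -m creep '[0,0,-0.4,0,0,0,1, 0,0,-0.4,0,0,0,1, 0,0,0,0,0,0,1]'
```

```text
time: 22.98
tcp_pos: [0.5779, 0.0396, 0.1629]
tcp_rot: [-0.0, 0.008, 1.0, -0.0]
contact_force: [-0.2, 0.2, -3.0]
opening: 0.251
time: 23.35
tcp_pos: [0.5779, 0.0396, 0.155]
tcp_rot: [-0.0, 0.008, 1.0, -0.0]
contact_force: [0.0, 0.4, -2.7]
opening: 0.252
```

```bash
python3 -m creep '[0,0,-0.3,0,0,0,1, 0,0,-0.1,0,0,0,1, 0,0,0,0,0,0,1]';python3 -m creep '[0,0,-0.1,0,0,0,1, 0,0,0,0,0,0,1]'
```

```text
time: 23.72
tcp_pos: [0.5781, 0.0397, 0.1515]
tcp_rot: [-0.0, 0.008, 1.0, -0.0]
contact_force: [-0.4, 0.8, -1.3]
opening: 0.252
time: 23.98
tcp_pos: [0.5782, 0.0396, 0.1514]
tcp_rot: [0.0, 0.008, 1.0, -0.0]
contact_force: [-3.1, 1.1, 7.2]
opening: 0.254
```

Collar is down on the cover: contact came at TCP z 0.1514, as predicted. I'll release and retreat.

```bash
python3 -m creep '[0,0,-0.05,0,0,0,1, 0,0,0,0,0,0,0.4, 0,0,0,0,0,0,0.4, 0,0,0,0,0,0,0.4, 0,0,2,0,0,0,0.4, 0,0,4,0,0,0,0.4, 0,0,5,0,0,0,0.4, -2,-5,3,0,0,0,0.4, -2,-5,0,0,0,0,0.4, -2,-5,0,0,0,0,0.4, 0,-5,0,0,0,0,0.4, 0,0,0,0,0,0,0.4]'
python3 - <<'E'
from h import *
np.set_printoptions(precision=4,suppress=True)
d,D=snap('side','d20');w,P=snap('wrist','w20');s,S=snap('scene','s20')
b=cv2.resize(d[190:310,230:330,::-1],(500,600),interpolation=cv2.INTER_CUBIC);cv2.imwrite('pics/zd20.png',b)
b=cv2.resize(s[140:240,300:420,::-1],(720,600),interpolation=cv2.INTER_CUBIC);cv2.imwrite('pics/zs20.png',b)
print((proj(D,[.578,.0397,.186])-[230,190])*5,(proj(S,[.578,.0397,.186])-[300,140])*6)
E
```

```text
time: 25.48
tcp_pos: [0.5176, -0.1629, 0.2913]
tcp_rot: [0.0, 0.01, 1.0, -0.0]
contact_force: [0.5, 0.0, -0.0]
opening: 0.601
[263.3257  22.1408] [264.3782 359.4763]
```

View pics/zd20.png

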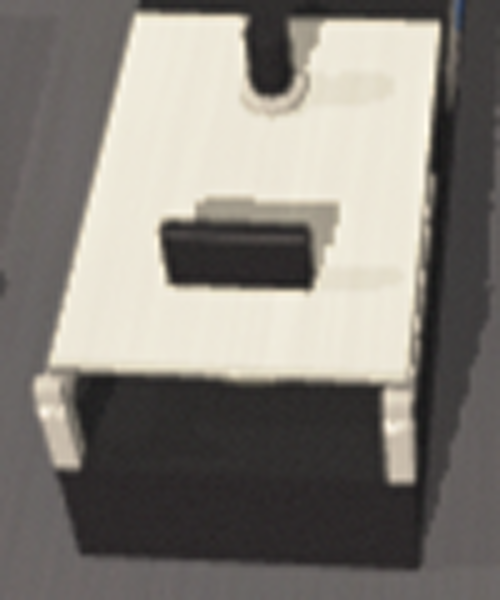

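View pics/zs20.png

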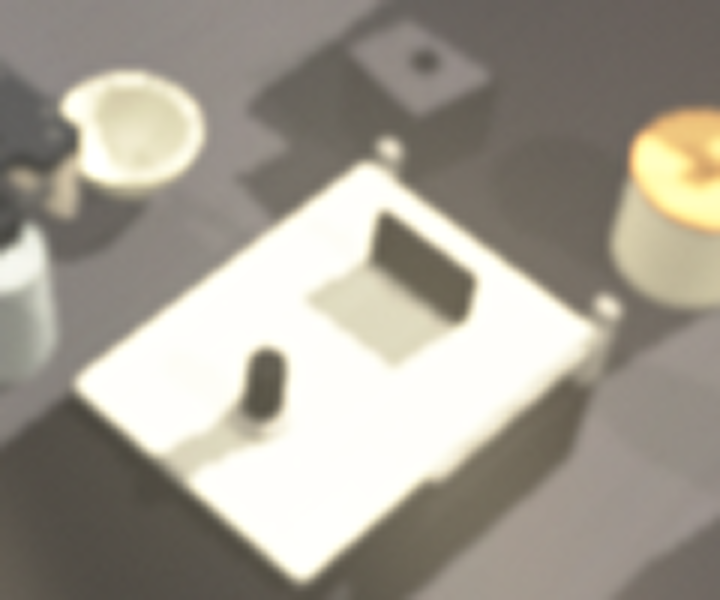

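View pics/d20.png

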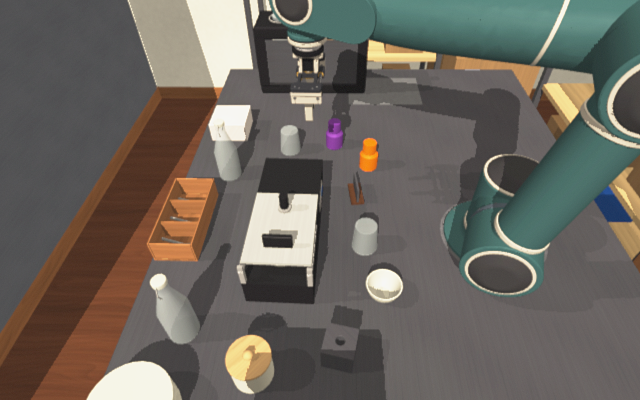

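The pin stands upright through the cover with its collar flat on it: side crop (270,95), scene crop (265,385), with the grip top where predicted. The jar is under the closed cover, the bystanders are where they were, and the gripper is clear. I'll hand it in.

```bash
python3 -c "
from bench import ctrl; print(ctrl.sign_off())"
```

```text
the job is handed in; nothing more can be done
None
```

I stood the white jar on the well floor while still holding it, slid the cover shut against its posts and put the pin in the cover's hole. I then drew pin and cover back about 16 mm, until the pin could go down into the hidden lock hole, pushed it home and let go. The job was handed in at about 25.5 s of the 72 s allowed; no verdict came back.

**Last checks, all good:**
- **Pin:** the final pictures show it upright. Its collar met the cover at the height I predicted, with the tip at about 78 mm.
- **Robot:** the gripper was clear of everything and the force reading was near zero.
- **Bystanders:** by eye they stand where they were. I did not measure this.

**Disagreed or could not be checked:**
- **Cover travel:** I measured about 162 mm from the images, against the nominal 173 mm and below the 167 mm the shut step asks for. I took the cover to have started about 10 mm from zero, because it met a hard stop with its front edge against the posts.
- **Push force:** pressing against the stop briefly read 48 N at the fingers. That is well under the 120 N wrist limit, and I took the 40 N limit to cover only the arm and gripper body.
- **Camera estimates:** they differed by up to 5 mm. I aligned the pin to the hole using the wrist view alone.
- **Jar:** I could not see it once the cover was shut. It stood upright and free in the well when last seen.

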